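Shingle the slide cases in the tray

TASK

The first slide case already lies on the sloped rest at the head of the metal tray. Add the two loose slide cases of the same size and shape to make a shingled row straight down the middle of the tray: lay each one in line with the one above it, slanting the same way, with its upper half over the lower half of that case and its low end down at the tray floor. Leave the first case where it is.

Things in the scene. Friction and masses are not known exactly. Their poses are not given: they have to be found in the camera images.
- tray: Shallow dark steel tray, 230 (its x) by 140 mm (its y), fixed to the table. Origin: centre of its underside; z up. The floor is 4 mm thick, the rim walls are 5 mm thick and 12 mm high above the table. At its -x end (the head) a bright aluminium rest 50 mm wide slopes down towards +x at 10.2 degrees along the middle line (y = 0) and meets the tray floor at x = -14 mm; the floor from there to the +x wall is free. +x is down the row.
- first_center (a point): Centre of the first slide case: same make and size (90 by 40 by 8 mm) as the two loose ones, lying loose on the sloped rest along the tray's x, its low end at the toe of the rest. Its x axis points down the slope, z is square to its top. A case laid parallel on top of it, low end on the tray floor, lies 45 mm further down the tray's +x with its centre at the same height (16 mm above the table), and the next one 45 mm on again.
- case_a_center (a point): Flat grey plastic slide case, 90 (its x) by 40 (its y) by 8 mm (z, up), 35 g, the same at both ends, with a white paper label 20 mm long across the top of each end; it starts lying flat on the table. The point is the case's centre, half-way up. Interchangeable with the other loose case.
- case_b_center (a point): Flat grey plastic slide case, 90 (its x) by 40 (its y) by 8 mm (z, up), 35 g, the same at both ends, with a white paper label 20 mm long across the top of each end; it starts lying flat on the table. The point is the case's centre, half-way up. Interchangeable with the other loose case.
Not all that is in view belongs to the job. Leave any yellow look-alike of the part that bears case_a_center alone.

How it is judged (in metres and radians):
At the end, for the whole second after the job is handed in: Loose cases' centres 45 (+-16) and 90 (+-24) mm down-tray of the first case's proper place and 28-62 mm apart, within 18 mm of the middle line and 14 degrees of its direction, slanting 3.5-18 degrees, centres 9.5-21 mm over the tray's underside, still, released; first case moved under 12 mm (((x of case_a_center in the frame of tray between -0.0286 and 0.0034 m and x of case_b_center in the frame of tray between 0.0084 and 0.0564 m) or (x of case_b_center in the frame of tray between -0.0286 and 0.0034 m and x of case_a_center in the frame of tray between 0.0084 and 0.0564 m)) and y of case_a_center in the frame of tray between -0.018 and 0.018 m and z of case_a_center in the frame of tray between 0.0095 and 0.021 m and angle between the y axis of each of case_a_center, case_b_center and the y axis of tray, either way round below 0.25 rad and angle between case_a_center's own z axis and vertical between 0.06 and 0.32 rad and linear speed of each of case_a, case_b below 0.02 m/s and contact force between each of case_a, case_b and the fingers below 0.05 N and y of case_b_center in the frame of tray between -0.018 and 0.018 m and z of case_b_center in the frame of tray between 0.0095 and 0.021 m and angle between case_b_center's own z axis and vertical between 0.06 and 0.32 rad and horizontal distance between case_a_center and case_b_center between 0.028 and 0.062 m and distance of first_center from where it was at the start of the episode below 0.012 m); the robot touches nothing.
It also fails if it takes over 51 s, if anything falls off the work surface, if the arm or the gripper's body presses on something with over 40 N, if the wrist force passes 120 N, or if a joint passes its speed limit or range.

ROBOT

A 6-joint arm with a two-finger parallel gripper is mounted at the origin on the work surface. World frame = base frame: x ahead of the robot, y to its left, z up, the work surface at z = 0. Lengths are in m, angles in degrees, forces in N, time in s.
With the tool pointing down it reaches from about 0.375 to 0.9 m from the base axis. Payload 3.1 kg.
Tool frame: the origin (TCP) lies midway between the tips of the shut fingers; the grasp point (between the pads) lies bot.hold_point_z behind it (bot.hold_point_z is the distance from the TCP to the grasp point, in m); z points along the fingers, y is the direction in which the jaws open and shut (so a half turn about z gives the same grasp; the last joint's range is limited). The gripper opens to 87 mm and grips with 3 to 60 N. Pads are 19 mm wide; open, the fingers measure 117 mm over their backs; the gripper's body (75 mm by 190 mm) begins 51 mm behind the grasp point.
Start: joints at [-82.076, 30.224, 82.088, -0, 67.689, -10.227], TCP at [0.195, -0.594, 0.223] pointing down, gripper open.
Joint ranges: [-176.69, 176.69], [-43.24, 126.21], [12.49, 139.97], [-82, 262], [0, 151.66], [-163.58, 163.58]. Speed limits (degrees/s): [159.86, 159.86, 180, 180, 180, 180].

INTERFACE

Orientations are given as a 3x3 rotation matrix whose columns are the frame's x, y, z axes.
In Python, from rig import bot, vision, hand_in gives the robot as it stands. The module is installed in compiled form; this text tells all that it offers.
- The arm moves only by the shell command python3 -m handwheel 'ROWS'. ROWS is JSON, a list of rows, each an object of numbers: "hand": the gripper's target within -1 to 1 (fully open at 1, half-way at 0, shut at -1); "dx", "dy", "dz": the shift along the world's x, y, z in cm; "wx", "wy", "wz": the turn, a rotation vector about the world's x, y, z in rad. In form: [{"hand": .., "dx": .., "dy": .., "dz": .., "wx": .., "wy": .., "wz": ..}, ...]. A call has 1 to 10 rows; each row shifts and turns the commanded pose from where the row before left it; what a row does not reach is not made up. A row lasts 1/10 s, in which the tool goes at most 50 mm and 8.59 degrees, less where a joint would pass 70% of its speed; a pose out of reach is approached as far as the arm can. A call with a gripper value outside its range is refused whole. The fingers move at their own pace and stop on an object; the grip force is fixed at half the most. Time passes only in rows, so rows that do not move let the fingers close. It gives the time, the measured TCP pose, the force and the opening at its end, in the units of the state.
- bot.read_state(): the state, without advancing time (a new reading comes with each control period).
- vision.capture(name): name is "side" or "top"; returns (picture, depth): 480x640x3 uint8, red, green, blue; 480x640 float32, m along the optical axis (not along the pixel's ray), 0 where there is no reading.
- vision.get_calibration(name): a dict with "fx", "fy", "cx", "cy" (pixels), "k1" (the pictures are not rectified: a ray, as slopes to the right and down, at radius r is drawn at 1 + k1 r^2 times it, then the intrinsics apply), "rvec" (rotation vector, rad) and "tvec" (3), from world to camera coordinates, as OpenCV has them. Camera axes: x right, y down, z forward; pixel columns grow to the right and rows downward; lengths in m; the calibration is good to about 2 mm. A picture is of the moment at which its call begins. get_calibration takes no time and is no camera call.
- hand_in(): hands the job in, once; it reports no verdict.
The state is a dict: "time_s": time; "joint_positions": joint angles; "qvel": joint speeds; "tau": joint torques, N m; "position": TCP position; "tcp_rot": TCP orientation; "force": force on the tool from outside, world axes, zero at the start; "moment": the same for the moment, N m; "opening": opening from 0.0 (shut) to 1.0 (fully open).
Only numpy, scipy, OpenCV 4.12 (cv2) and the standard library are available. Lean on these libraries where they do the work, as an engineer would, in place of code of your own. Each camera call takes 0.05 s, during which the arm holds its last target.

## Working session

There is one attempt and no reset: what is moved stays moved. The work goes in short steps, Python scripts to look and compute and a shell command to move; the robot and the scene stay as the last step left them, time stands still between calls to the robot, and variables do not carry over. Pictures are saved under pics/ and viewed, and the job is handed in when it is done.

```bash
mkdir -p pics
python3 - <<'E'
from rig import bot, vision
import cv2, numpy as np
s=bot.read_state(); print({k:np.round(v,3).tolist() for k,v in s.items()}, bot.hold_point_z)
for n in ("top","side"):
    p,d=vision.capture(n); cv2.imwrite(f"pics/{n}0.png",p[:,:,::-1]); np.savez(f"pics/{n}0.npz",p=p,d=d)
    print(n,vision.get_calibration(n))
E
```

```text
{'time_s': 0.0, 'joint_positions': [-82.076, 30.278, 82.156, 0.001, 67.691, -10.227], 'qvel': [-0.088, 0.034, 0.05, -0.075, -0.055, 0.077], 'tau': [-0.0, -44.004, -17.659, 0.063, 0.058, -0.0], 'position': [0.195, -0.593, 0.222], 'tcp_rot': [[0.95, 0.312, -0.0], [0.312, -0.95, 0.002], [0.0, -0.002, -1.0]], 'force': [-0.074, 0.12, 0.521], 'moment': [-0.008, -0.019, 0.021], 'opening': 1.0} 0.0187
top {'fx': 501.1792160999176, 'fy': 501.1792160999176, 'cx': 312.8809239514106, 'cy': 228.0574346853251, 'k1': -0.01445197420445213, 'rvec': array([ 2.1635085 , -2.103886  ,  0.16285472]), 'tvec': array([-0.10023722,  0.52669459,  0.87362724])}
side {'fx': 515.0065930748522, 'fy': 515.0065930748522, 'cx': 311.9488496060528, 'cy': 239.37214519732504, 'k1': -0.09036586900820645, 'rvec': array([ 2.08183783, -0.20937134,  0.10520942]), 'tvec': array([-0.54517205,  0.05249368,  0.87937914])}
```

View pics/top0.png

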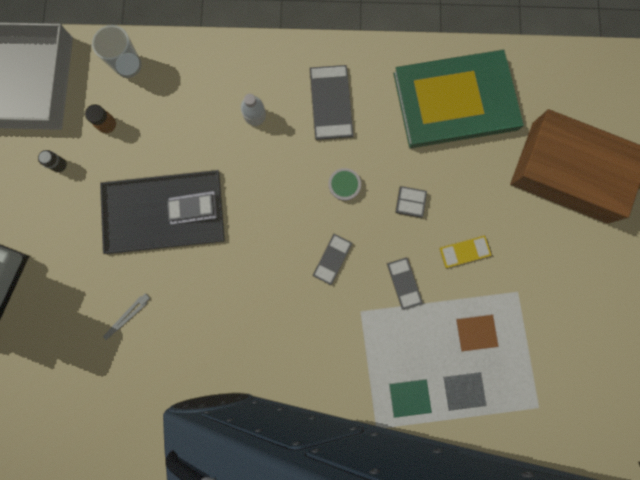

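View pics/side0.png

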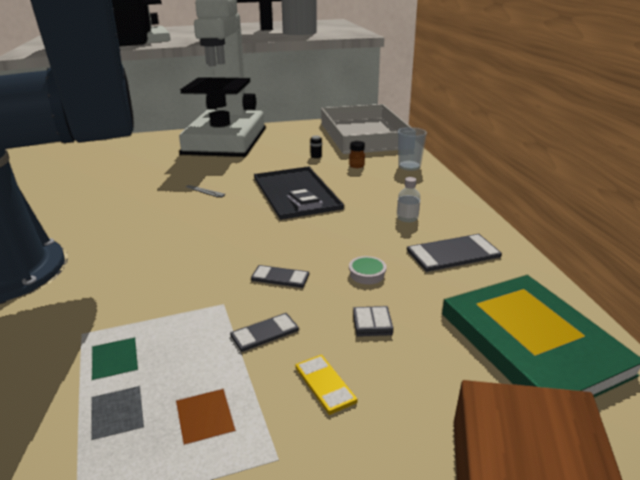

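```bash
cat > h.py <<'E'
import numpy as np, cv2
from rig import bot, vision
def cal(n):
    c=vision.get_calibration(n); R,_=cv2.Rodrigues(np.array(c['rvec'])); return c,R,np.array(c['tvec'])
def K(c): return np.array([[c['fx'],0,c['cx']],[0,c['fy'],c['cy']],[0,0,1.]]), np.array([c['k1'],0,0,0,0.])
def plane(n,px,z):
    c,R,t=cal(n); k,d=K(c)
    u=cv2.undistortPoints(np.array(px,float).reshape(-1,1,2),k,d).reshape(-1,2)
    r=np.c_[u,np.ones(len(u))]@R; C=-R.T@t
    return C+r*((z-C[2])/r[:,2])[:,None]
def proj(n,P):
    c,R,t=cal(n); k,d=K(c); return cv2.projectPoints(np.array(P,float).reshape(-1,1,3),np.array(c['rvec']),t,k,d)[0].reshape(-1,2)
def deproj(n,px,dep):
    c,R,t=cal(n); k,d=K(c)
    u=cv2.undistortPoints(np.array(px,float).reshape(-1,1,2),k,d).reshape(-1,2)
    return (np.c_[u,np.ones(len(u))]*np.array(dep)[:,None]-t)@R
def rect(n,mask,z):
    """largest contour -> world rect on plane z: centre, long, short, yaw of long (deg)"""
    cs,_=cv2.findContours(mask.astype(np.uint8),cv2.RETR_EXTERNAL,cv2.CHAIN_APPROX_NONE)
    c=max(cs,key=cv2.contourArea); P=plane(n,c.reshape(-1,2),z)[:,:2]
    (x,y),(w,h),a=cv2.minAreaRect((P*1000).astype(np.float32))
    if w<h: w,h,a=h,w,a+90
    return np.array([x,y])/1000,w,h,(a+90)%180-90
E
python3 - <<'E'
from h import *
f=np.load('pics/top0.npz'); p=f['p']
bg=cv2.cvtColor(p,cv2.COLOR_RGB2HSV)
print([p[v,u].tolist() for u,v in [(333,259),(300,259),(340,245),(405,283),(400,267),(163,240),(207,205),(190,207),(110,215)]])
# sand table: sat high; case dark/white low sat
m=(bg[...,1]<75)|(bg[...,2]<60)
for nm,(u0,v0,u1,v1) in dict(A=(305,228,362,292),B=(380,250,430,314),yel=(435,230,500,272),small=(390,180,435,222),big=(300,58,362,145),tray=(90,160,235,262)).items():
    k=np.zeros(m.shape,bool); k[v0:v1,u0:u1]=m[v0:v1,u0:u1]
    if nm=='yel': continue
    print(nm,rect('top',k,0.012 if nm=='tray' else .008))
for nm,(u,v) in dict(A=(333,259),B=(405,283),first=(192,207),table=(300,300)).items():
    print(nm,deproj('top',[(u,v)],[f['d'][v,u]]))
c=np.hstack([cv2.resize(p[228:318,300:440],None,fx=5,fy=5,interpolation=cv2.INTER_CUBIC)]); cv2.imwrite('pics/crop1.png',c[:,:,::-1])
c=cv2.resize(p[160:265,90:240],None,fx=5,fy=5,interpolation=cv2.INTER_CUBIC); cv2.imwrite('pics/crop2.png',c[:,:,::-1])
E
```

```text
[[80, 83, 80], [152, 144, 114], [157, 156, 150], [83, 84, 82], [157, 156, 150], [59, 60, 61], [165, 164, 158], [99, 100, 100], [67, 68, 68]]
A (array([ 0.47667084, -0.12485916]), 118.64114379882812, 106.14706420898438, 1.5730634927749634)
B (array([ 0.43924756, -0.25907568]), 118.81779479980469, 92.18223571777344, 0.42777711153030396)
small (array([ 0.59365106, -0.27334668]), 86.61040496826172, 80.14671325683594, -88.42955946922302)
big (array([ 0.79177295, -0.11296159]), 180.2721710205078, 122.57440185546875, 1.4660922288894653)
tray (array([0.56192322, 0.2059702 ]), 285.322265625, 196.61685180664062, -88.37119734287262)
A [[ 0.47690013 -0.12450103  0.00933406]]
B [[ 0.43585723 -0.25937046  0.00900047]]
first [[0.5666696  0.14389902 0.0210898 ]]
table [[ 0.39919597 -0.06491029  0.00239253]]
```

View pics/crop1.png

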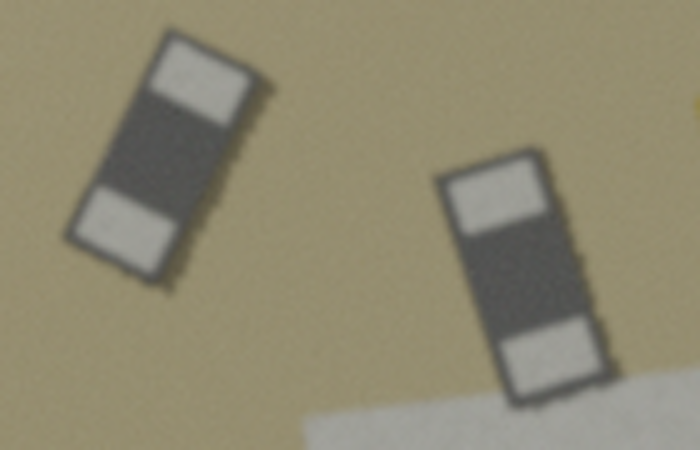

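View pics/crop2.png

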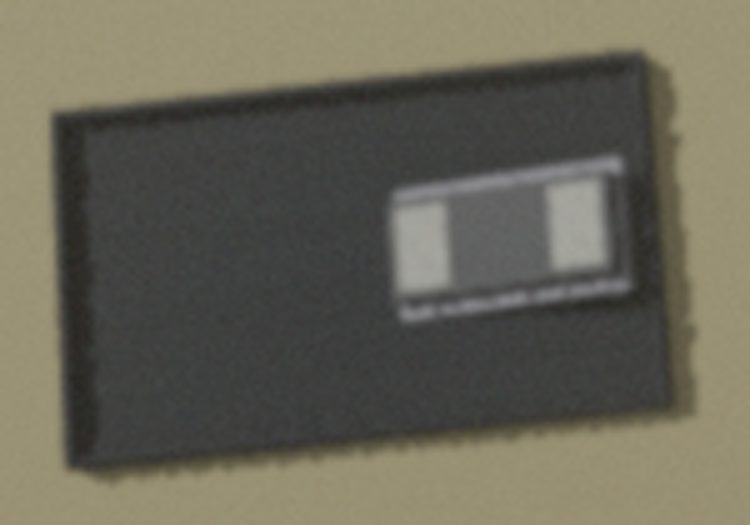

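```bash
cat >> h.py <<'E'
def blobs(p,box,kind):
    hs=cv2.cvtColor(p,cv2.COLOR_RGB2HSV); g=(hs[...,1]<36)
    m=g&(hs[...,2]>118) if kind=='label' else g
    k=np.zeros(m.shape,np.uint8); u0,v0,u1,v1=box; k[v0:v1,u0:u1]=m[v0:v1,u0:u1]
    n,l,st,ce=cv2.connectedComponentsWithStats(k,connectivity=4)
    return [(st[i,4],ce[i],l==i) for i in np.argsort(-st[:,4]) if i>0 and st[i,4]>30]
E
python3 - <<'E'
from h import *
f=np.load('pics/top0.npz'); p=f['p']
for nm,box in dict(A=(305,228,362,292),B=(380,250,430,306),small=(390,180,435,222),big=(300,58,362,145),tray=(90,160,235,262),yel=(435,230,500,272)).items():
    b=blobs(p,box,'all')
    if nm!='yel': print(nm,rect('top',b[0][2],0.012 if nm=='tray' else .008))
    lb=blobs(p,box,'label'); print('  labels',[(a,c.round(1).tolist()) for a,c,_ in lb][:4])
    if len(lb)>1:
        P=plane('top',[lb[0][1],lb[1][1]],.008)[:,:2] ; d=P[1]-P[0]
        print('  mid',P.mean(0).round(4),np.linalg.norm(d).round(4),np.degrees(np.arctan2(d[1],d[0])).round(1))
E
```

```text
A (array([ 0.47725681, -0.12265603]), 87.79469299316406, 38.749488830566406, -25.307899475097656)
  labels [(np.int32(198), [324.6, 273.3]), (np.int32(196), [339.4, 243.9])]
  mid [ 0.4778 -0.1227] 0.0622 -25.3
B (array([ 0.43158691, -0.26095547]), 101.14728546142578, 48.57335662841797, 26.742511749267578)
  labels [(np.int32(199), [409.8, 298.7]), (np.int32(197), [399.0, 266.9])]
  mid [ 0.4364 -0.2584] 0.0619 19.0
small (array([ 0.59153302, -0.27096686]), 52.458839416503906, 51.8797492980957, -9.141197204589844)
  labels [(np.int32(256), [410.3, 206.7]), (np.int32(255), [412.3, 194.7])]
  mid [ 0.593  -0.2718] 0.0241 -9.1
big (array([ 0.78971252, -0.11361452]), 150.4756622314453, 73.9632339477539, 6.023045539855957)
  labels [(np.int32(355), [333.2, 130.1]), (np.int32(331), [328.3, 71.7])]
  mid [ 0.7913 -0.1132] 0.1226 5.8
tray (array([0.55875739, 0.20469733]), 228.3131103515625, 138.69815063476562, -82.2287540435791)
  labels [(np.int32(508), [189.8, 204.0])]
  labels [(np.int32(144), [481.2, 246.7]), (np.int32(143), [449.7, 255.2])]
  mid [ 0.499  -0.3733] 0.0621 106.6
```

Run:
```python
from h import *
f=np.load('pics/side0.npz'); p=f['p']
for nm,box in dict(A=(240,255,320,295),B=(225,308,305,355),tray=(245,155,350,225)).items():
    b=blobs(p,box,'all'); print(nm,rect('side',b[0][2],0.012 if nm=='tray' else .008))
    lb=blobs(p,box,'label'); print('  labels',[(a,c.round(1).tolist()) for a,c,_ in lb][:4])
    if len(lb)>1 and nm!='tray':
        P=plane('side',[lb[0][1],lb[1][1]],.008)[:,:2] ; d=P[1]-P[0]
        print('  mid',P.mean(0).round(4),np.linalg.norm(d).round(4),np.degrees(np.arctan2(d[1],d[0])).round(1))
# first: labels in top, separate
f=np.load('pics/top0.npz'); p=f['p']; hs=cv2.cvtColor(p,cv2.COLOR_RGB2HSV)
m=((hs[...,1]<36)&(hs[...,2]>150)); k=np.zeros(m.shape,np.uint8); k[195:225,165:220]=m[195:225,165:220]
n,l,st,ce=cv2.connectedComponentsWithStats(k,connectivity=4); print(st[1:].tolist(),ce[1:].round(1).tolist())
```

```text
A (array([ 0.47622656, -0.13111479]), 88.88575744628906, 45.57872009277344, -25.714126586914062)
  labels [(np.int32(160), [297.8, 276.1]), (np.int32(156), [261.7, 271.1])]
  mid [ 0.4769 -0.1256] 0.0621 154.3
B (array([ 0.43169254, -0.25790369]), 101.20903778076172, 99.34941864013672, -2.9129104614257812)
  labels [(np.int32(563), [235.8, 337.5]), (np.int32(235), [283.7, 321.9])]
  mid [ 0.4302 -0.2612] 0.0728 16.3
tray (array([0.55650903, 0.18751105]), 238.4061279296875, 138.11968994140625, -82.28098487854004)
  labels [(np.int32(59), [307.8, 197.6]), (np.int32(51), [299.1, 191.1])]
[[200, 197, 10, 16, 130], [170, 201, 9, 16, 129]] [[204.7, 204.4], [173.9, 208.9]]
```

Candidates in the top view:
- Grey with two labels: (333,259) at 88x39 mm, and (405,283) with 62 mm label spacing. These are the two loose cases.
- Rejected: short square at (411,201), 52x52 mm; big one at (331,101), 150x74 mm; yellow one at (466,251).
- The first case is at (192,207) in the tray.

The close crop confirms the choice. The tray's head is at the image right (world -y), so tray +x has a yaw of 97.8°. I'll start with B because the tool yaw already matches it.

```bash
python3 -m handwheel '[{"dx":2.4,"dy":3.35,"dz":-1.4,"hand":1},{"dx":2.4,"dy":3.35,"dz":-1.4,"hand":1},{"dx":2.4,"dy":3.35,"dz":-1.4,"hand":1},{"dx":2.4,"dy":3.35,"dz":-1.4,"hand":1},{"dx":2.4,"dy":3.35,"dz":-1.4,"hand":1},{"dx":2.4,"dy":3.35,"dz":-1.4,"hand":1},{"dx":2.4,"dy":3.35,"dz":-1.4,"hand":1},{"dx":2.4,"dy":3.35,"dz":-1.4,"hand":1},{"dx":2.4,"dy":3.35,"dz":-1.4,"hand":1},{"dx":2.4,"dy":3.35,"dz":-1.4,"wz":0.014,"hand":1}]'
python3 - <<'E'
from h import *
# first case from labels with tilt heights
P=np.vstack([plane('top',[(204.7,204.4)],.0254),plane('top',[(173.9,208.9)],.0145)])
d=P[1]-P[0]; print(P.round(4).tolist(),P.mean(0),np.linalg.norm(d),np.degrees(np.arctan2(d[1],d[0])))
E
```

```text
[[0.5714, 0.1192, 0.0254], [0.5634, 0.1798, 0.0145]] [0.56740413 0.14951952 0.01995   ] 0.06215514900814646 97.56849489399612invalid input
```

```bash
python3 -m handwheel '[{"hand":1,"dx":2.4,"dy":3.35,"dz":-1.4,"wx":0,"wy":0,"wz":0},{"hand":1,"dx":2.4,"dy":3.35,"dz":-1.4,"wx":0,"wy":0,"wz":0},{"hand":1,"dx":2.4,"dy":3.35,"dz":-1.4,"wx":0,"wy":0,"wz":0},{"hand":1,"dx":2.4,"dy":3.35,"dz":-1.4,"wx":0,"wy":0,"wz":0},{"hand":1,"dx":2.4,"dy":3.35,"dz":-1.4,"wx":0,"wy":0,"wz":0},{"hand":1,"dx":2.4,"dy":3.35,"dz":-1.4,"wx":0,"wy":0,"wz":0},{"hand":1,"dx":2.4,"dy":3.35,"dz":-1.4,"wx":0,"wy":0,"wz":0},{"hand":1,"dx":2.4,"dy":3.35,"dz":-1.4,"wx":0,"wy":0,"wz":0},{"hand":1,"dx":2.4,"dy":3.35,"dz":-1.4,"wx":0,"wy":0,"wz":0},{"hand":1,"dx":2.4,"dy":3.35,"dz":-1.4,"wx":0,"wy":0,"wz":0.014}]'
```

```text
time_s: 1.1
position: [0.4354, -0.2574, 0.0818]
tcp_rot: [[0.946, 0.325, -0.0], [0.325, -0.946, 0.0], [-0.0, -0.0, -1.0]]
force: [-0.2, 0.1, 0.1]
opening: 1.002
```

```bash
python3 -m handwheel '[{"hand":1,"dx":0.1,"dy":-0.12,"dz":-2.5,"wx":0,"wy":0,"wz":0},{"hand":1,"dx":0,"dy":0,"dz":-2.5,"wx":0,"wy":0,"wz":0},{"hand":1,"dx":0,"dy":0,"dz":-1.5,"wx":0,"wy":0,"wz":0},{"hand":1,"dx":0,"dy":0,"dz":-0.9,"wx":0,"wy":0,"wz":0},{"hand":1,"dx":0,"dy":0,"dz":-0.5,"wx":0,"wy":0,"wz":0},{"hand":1,"dx":0,"dy":0,"dz":0,"wx":0,"wy":0,"wz":0}]'
```

```text
time_s: 1.7
position: [0.4356, -0.2601, 0.0032]
tcp_rot: [[0.946, 0.325, -0.001], [0.325, -0.946, 0.0], [-0.0, -0.001, -1.0]]
force: [-0.2, -0.9, 0.2]
opening: 0.998
```

```bash
python3 -m handwheel '[{"hand":1,"dx":0,"dy":0.05,"dz":-0.15,"wx":0,"wy":0,"wz":0},{"hand":-0.3,"dx":0,"dy":0,"dz":0,"wx":0,"wy":0,"wz":0},{"hand":-1,"dx":0,"dy":0,"dz":0,"wx":0,"wy":0,"wz":0},{"hand":-1,"dx":0,"dy":0,"dz":0,"wx":0,"wy":0,"wz":0},{"hand":-1,"dx":0,"dy":0,"dz":0,"wx":0,"wy":0,"wz":0},{"hand":-1,"dx":0,"dy":0,"dz":0,"wx":0,"wy":0,"wz":0},{"hand":-1,"dx":0,"dy":0,"dz":0,"wx":0,"wy":0,"wz":0}]'
```

```text
time_s: 2.4
position: [0.4357, -0.2596, 0.0021]
tcp_rot: [[0.946, 0.325, 0.0], [0.325, -0.946, -0.0], [0.0, 0.0, -1.0]]
force: [0.4, 0.3, -0.1]
opening: 0.543
```

```bash
python3 -m handwheel '[{"hand":-1,"dx":0,"dy":0,"dz":0,"wx":0,"wy":0,"wz":0},{"hand":-1,"dx":0,"dy":0,"dz":0,"wx":0,"wy":0,"wz":0},{"hand":-1,"dx":0,"dy":0,"dz":0,"wx":0,"wy":0,"wz":0},{"hand":-1,"dx":0,"dy":0,"dz":0,"wx":0,"wy":0,"wz":0}]'
```

```text
time_s: 2.8
position: [0.4357, -0.2596, 0.002]
tcp_rot: [[0.946, 0.325, -0.0], [0.325, -0.946, 0.0], [0.0, -0.0, -1.0]]
force: [0.2, -0.7, 0.0]
opening: 0.453
```

```bash
python3 -m handwheel '[{"hand":-1,"dx":0,"dy":0,"dz":1,"wx":0,"wy":0,"wz":0},{"hand":-1,"dx":0,"dy":0,"dz":3,"wx":0,"wy":0,"wz":0},{"hand":-1,"dx":0,"dy":0,"dz":4,"wx":0,"wy":0,"wz":0},{"hand":-1,"dx":1.04,"dy":3.77,"dz":1,"wx":0,"wy":0,"wz":0.115},{"hand":-1,"dx":1.04,"dy":3.77,"dz":0,"wx":0,"wy":0,"wz":0.115},{"hand":-1,"dx":1.04,"dy":3.77,"dz":0,"wx":0,"wy":0,"wz":0.115},{"hand":-1,"dx":1.04,"dy":3.77,"dz":0,"wx":0,"wy":0,"wz":0.115},{"hand":-1,"dx":1.04,"dy":3.77,"dz":0,"wx":0,"wy":0,"wz":0.115},{"hand":-1,"dx":1.04,"dy":3.77,"dz":0,"wx":0,"wy":0,"wz":0.115},{"hand":-1,"dx":1.04,"dy":3.77,"dz":0,"wx":0,"wy":0,"wz":0.115}]' && python3 -m handwheel '[{"hand":-1,"dx":1.04,"dy":3.77,"dz":0,"wx":0,"wy":0,"wz":0.115},{"hand":-1,"dx":1.04,"dy":3.77,"dz":0,"wx":0,"wy":0,"wz":0.115},{"hand":-1,"dx":1.04,"dy":3.77,"dz":0,"wx":0,"wy":0,"wz":0.115},{"hand":-1,"dx":1.04,"dy":3.77,"dz":0,"wx":0,"wy":0,"wz":0.115},{"hand":-1,"dx":1.04,"dy":3.77,"dz":0,"wx":0,"wy":0,"wz":0.115},{"hand":-1,"dx":0,"dy":0,"dz":0,"wx":-0.0882,"wy":-0.0121,"wz":0},{"hand":-1,"dx":0,"dy":0,"dz":0,"wx":-0.0882,"wy":-0.0121,"wz":0},{"hand":-1,"dx":0,"dy":0,"dz":0,"wx":0,"wy":0,"wz":0}]'
python3 - <<'E'
from h import *
for n in ('side','top'):
    p,d=vision.capture(n); cv2.imwrite(f"pics/{n}1.png",p[:,:,::-1]); np.savez(f"pics/{n}1.npz",p=p,d=d)
E
```

```text
time_s: 3.8
position: [0.5087, 0.0059, 0.0927]
tcp_rot: [[0.417, 0.909, 0.001], [0.909, -0.417, -0.0], [0.0, 0.001, -1.0]]
force: [0.2, -0.2, -0.1]
opening: 0.457
time_s: 4.6
position: [0.5597, 0.1953, 0.0922]
tcp_rot: [[-0.142, 0.99, 0.025], [0.974, 0.144, -0.175], [-0.177, -0.001, -0.984]]
force: [-0.6, 0.3, -0.8]
opening: 0.46
```

View pics/side1.png

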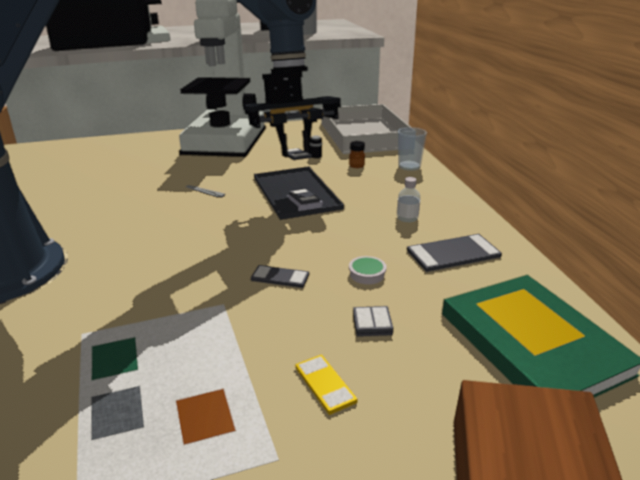

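View pics/top1.png

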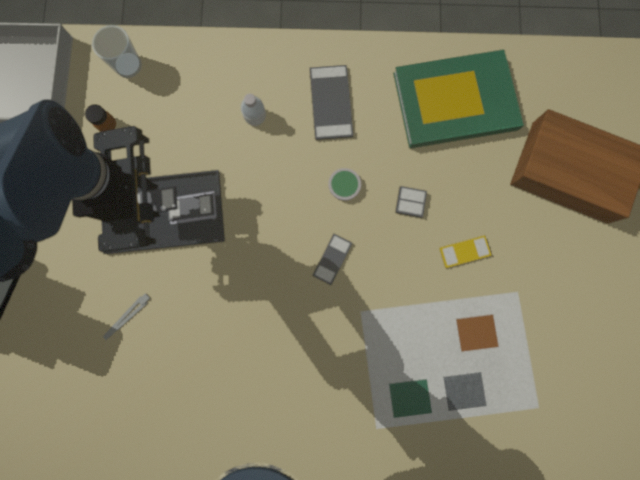

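The side view shows the case held at (295,155) above the tray, tilted low end outward. I'm lowering it now.

```bash
python3 -m handwheel '[{"hand":-1,"dx":0.12,"dy":-0.3,"dz":-2.5,"wx":0,"wy":0,"wz":0},{"hand":-1,"dx":0,"dy":0,"dz":-2.5,"wx":0,"wy":0,"wz":0},{"hand":-1,"dx":0,"dy":0,"dz":-1.5,"wx":0,"wy":0,"wz":0},{"hand":-1,"dx":0,"dy":0,"dz":-0.6,"wx":0,"wy":0,"wz":0},{"hand":-1,"dx":0,"dy":0,"dz":0,"wx":0,"wy":0,"wz":0},{"hand":-1,"dx":0,"dy":0,"dz":0,"wx":0,"wy":0,"wz":0}]'
```

```text
time_s: 5.3
position: [0.5624, 0.1896, 0.0217]
tcp_rot: [[-0.137, 0.99, 0.025], [0.975, 0.139, -0.175], [-0.177, 0.001, -0.984]]
force: [0.1, 0.3, -0.2]
opening: 0.453
```

```bash
python3 -m handwheel '[{"hand":-1,"dx":-0.1,"dy":0.25,"dz":-0.2,"wx":0,"wy":0,"wz":0},{"hand":-1,"dx":0,"dy":0,"dz":-0.2,"wx":0,"wy":0,"wz":0},{"hand":-1,"dx":0,"dy":0,"dz":-0.1,"wx":0,"wy":0,"wz":0},{"hand":-1,"dx":0,"dy":0,"dz":0,"wx":0,"wy":0,"wz":0}]'
```

```text
time_s: 5.7
position: [0.5607, 0.1925, 0.0161]
tcp_rot: [[-0.138, 0.99, 0.024], [0.975, 0.14, -0.175], [-0.177, -0.001, -0.984]]
force: [0.0, 0.2, -1.0]
opening: 0.452
```

```bash
python3 -m handwheel '[{"hand":-1,"dx":0,"dy":0,"dz":-0.1,"wx":0,"wy":0,"wz":0},{"hand":-1,"dx":0,"dy":0,"dz":0,"wx":0,"wy":0,"wz":0}]'
```

```text
time_s: 5.9
position: [0.5607, 0.1923, 0.015]
tcp_rot: [[-0.137, 0.99, 0.024], [0.975, 0.14, -0.176], [-0.177, -0.001, -0.984]]
force: [0.0, -0.5, -0.5]
opening: 0.452
```

```bash
python3 -m handwheel '[{"hand":-1,"dx":0,"dy":0,"dz":-0.06,"wx":0,"wy":0,"wz":0},{"hand":-1,"dx":0,"dy":0,"dz":0,"wx":0,"wy":0,"wz":0}]'; python3 -m handwheel '[{"hand":0.0,"dx":0,"dy":0,"dz":0,"wx":0,"wy":0,"wz":0},{"hand":0.1,"dx":0,"dy":0,"dz":0,"wx":0,"wy":0,"wz":0},{"hand":0.4,"dx":0,"dy":0,"dz":0,"wx":0,"wy":0,"wz":0},{"hand":0.4,"dx":0,"dy":0,"dz":0,"wx":0,"wy":0,"wz":0},{"hand":0.4,"dx":0,"dy":0,"dz":0,"wx":0,"wy":0,"wz":0},{"hand":0.4,"dx":0,"dy":0,"dz":0,"wx":0,"wy":0,"wz":0}]'
```

```text
time_s: 6.1
position: [0.5607, 0.1923, 0.0144]
tcp_rot: [[-0.137, 0.99, 0.024], [0.975, 0.139, -0.176], [-0.177, -0.001, -0.984]]
force: [0.3, 0.4, 0.2]
opening: 0.452
time_s: 6.7
position: [0.5607, 0.1923, 0.0145]
tcp_rot: [[-0.137, 0.99, 0.024], [0.975, 0.139, -0.175], [-0.177, -0.001, -0.984]]
force: [0.2, 0.4, 0.1]
opening: 0.692
```

```bash
python3 -m handwheel '[{"hand":0.4,"dx":0,"dy":0.1,"dz":1,"wx":0,"wy":0,"wz":0},{"hand":0.6,"dx":0,"dy":0,"dz":3,"wx":0,"wy":0,"wz":0},{"hand":1,"dx":0,"dy":0,"dz":4,"wx":0.0882,"wy":0.0121,"wz":0},{"hand":1,"dx":0,"dy":0,"dz":1,"wx":0.0882,"wy":0.0121,"wz":0},{"hand":1,"dx":-1.04,"dy":-3.95,"dz":0,"wx":0,"wy":0,"wz":0.124},{"hand":1,"dx":-1.04,"dy":-3.95,"dz":0,"wx":0,"wy":0,"wz":0.124},{"hand":1,"dx":-1.04,"dy":-3.95,"dz":0,"wx":0,"wy":0,"wz":0.124},{"hand":1,"dx":-1.04,"dy":-3.95,"dz":0,"wx":0,"wy":0,"wz":0.124},{"hand":1,"dx":-1.04,"dy":-3.95,"dz":0,"wx":0,"wy":0,"wz":0.124},{"hand":1,"dx":-1.04,"dy":-3.95,"dz":0,"wx":0,"wy":0,"wz":0.124}]' && python3 -m handwheel '[{"hand":1,"dx":-1.04,"dy":-3.95,"dz":0,"wx":0,"wy":0,"wz":0.124},{"hand":1,"dx":-1.04,"dy":-3.95,"dz":0,"wx":0,"wy":0,"wz":0.124},{"hand":1,"dx":0,"dy":0,"dz":0,"wx":0,"wy":0,"wz":0}]'
python3 - <<'E'
from h import *
for n in ('side','top'):
    p,d=vision.capture(n); cv2.imwrite(f"pics/{n}2.png",p[:,:,::-1]); np.savez(f"pics/{n}2.npz",p=p,d=d)
    b=(90,160,235,262) if n=='top' else (240,150,355,225)
    c=cv2.resize(p[b[1]:b[3],b[0]:b[2]],None,fx=5,fy=5,interpolation=cv2.INTER_CUBIC); cv2.imwrite(f'pics/crop_{n}2.png',c[:,:,::-1])
E
```

```text
time_s: 7.7
position: [0.4981, -0.0451, 0.1053]
tcp_rot: [[-0.777, 0.63, 0.001], [0.63, 0.777, -0.0], [-0.001, 0.001, -1.0]]
force: [1.5, 1.5, 0.6]
opening: 1.002
time_s: 8.0
position: [0.4778, -0.1274, 0.1053]
tcp_rot: [[-0.904, 0.428, 0.002], [0.428, 0.904, -0.002], [-0.003, -0.001, -1.0]]
force: [1.1, 0.0, 0.6]
opening: 0.998
```

View pics/crop_side2.png

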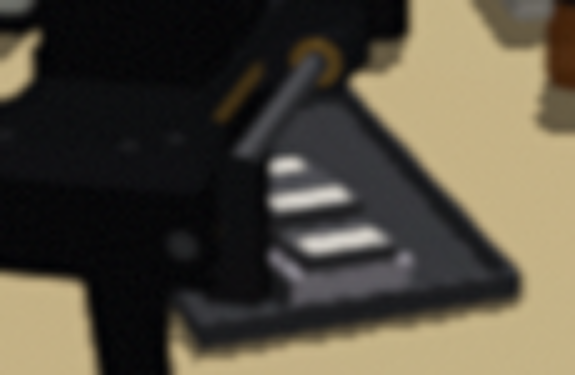

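View pics/crop_top2.png

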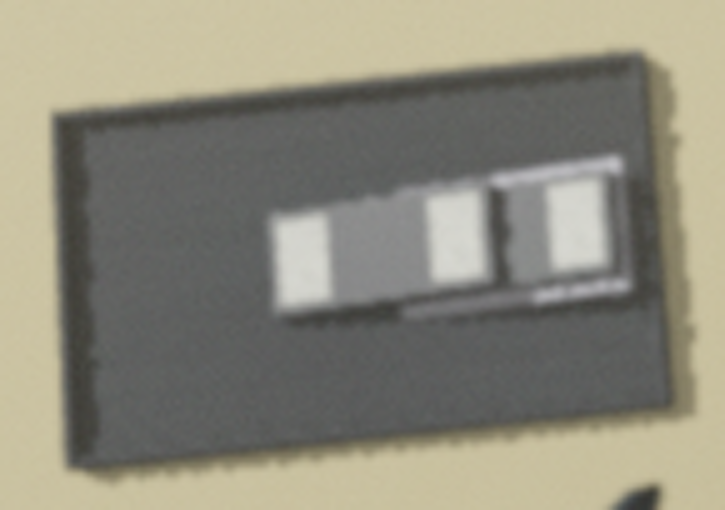

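The top crop shows case B lying over the lower half of the first case. Its labels are at crop (303,262) and (458,236), straight and in line. I'll measure it.

```bash
cat >> h.py <<'E'
def labs(p,box,thr):
    hs=cv2.cvtColor(p,cv2.COLOR_RGB2HSV); m=((hs[...,1]<36)&(hs[...,2]>thr)); u0,v0,u1,v1=box
    k=np.zeros(m.shape,np.uint8); k[v0:v1,u0:u1]=m[v0:v1,u0:u1]
    n,l,st,ce=cv2.connectedComponentsWithStats(k,connectivity=4)
    return [(int(st[i,4]),ce[i]) for i in range(1,n) if st[i,4]>60]
T0=np.array([.5588,.2047]); EX=np.array([-.1357,.9907]); EY=np.array([-.9907,-.1357])
def tray(P): d=np.asarray(P)[...,:2]-T0; return np.stack([d@EX,d@EY],-1)
E
python3 - <<'E'
from h import *
f=np.load('pics/top2.npz'); p,d=f['p'],f['d']
L=sorted(labs(p,(135,190,217,230),195),key=lambda t:-t[1][0])
print([(a,c.round(1).tolist()) for a,c in L])
z=[.0254,.0254,.0145]
P=np.vstack([plane('top',[L[i][1]],z[i]) for i in range(len(L))])
print((tray(P)*1000).round(1).tolist())
dd=P[2]-P[1]; print(np.linalg.norm(dd),np.degrees(np.arctan2(dd[1],dd[0])))
for a,c in L:
    u,v=c.round().astype(int); print(np.median(deproj('top',[(u,v)],[np.median(d[v-3:v+4,u-3:u+4])])[:,2]))
v,u=208,0
tb=deproj('top',[(120,215),(300,300),(250,220)],[d[215,120],d[300,300],d[220,250]]); print(tb)
s=bot.read_state(); print(s['position'].round(4))
E
```

```text
[(140, [204.6, 204.4]), (137, [180.7, 206.7]), (135, [150.1, 211.5])]
[[-86.3, -0.9], [-41.1, -1.4], [20.3, -1.1]]
0.0622939474642314 98.0545871674658
0.026830108767058186
0.02625243058671735
0.015284575555464766
[[ 0.55045102  0.28549196  0.00534852]
 [ 0.38824242 -0.08527728  0.63871382]
 [ 0.54796896  0.03566482  0.00277595]]
[ 0.4775 -0.1235  0.105 ]
```

```bash
python3 -m handwheel '[{"hand":1,"dx":0,"dy":0,"dz":-3.5,"wx":0,"wy":0,"wz":0},{"hand":1,"dx":0,"dy":0,"dz":-3.5,"wx":0,"wy":0,"wz":0},{"hand":1,"dx":0,"dy":0,"dz":-2,"wx":0,"wy":0,"wz":0},{"hand":1,"dx":0,"dy":0,"dz":-0.8,"wx":0,"wy":0,"wz":0},{"hand":1,"dx":0,"dy":0,"dz":-0.3,"wx":0,"wy":0,"wz":0},{"hand":1,"dx":0,"dy":0,"dz":0,"wx":0,"wy":0,"wz":0},{"hand":1,"dx":0,"dy":0,"dz":0,"wx":0,"wy":0,"wz":0}]'
```

```text
time_s: 8.8
position: [0.4783, -0.1226, 0.0044]
tcp_rot: [[-0.905, 0.424, 0.002], [0.424, 0.905, -0.001], [-0.002, -0.0, -1.0]]
force: [0.5, -0.9, -0.4]
opening: 1.001
```

```bash
python3 -m handwheel '[{"hand":1,"dx":-0.05,"dy":-0.05,"dz":-0.2,"wx":0,"wy":0,"wz":0},{"hand":-0.3,"dx":0,"dy":0,"dz":0,"wx":0,"wy":0,"wz":0},{"hand":-1,"dx":0,"dy":0,"dz":0,"wx":0,"wy":0,"wz":0},{"hand":-1,"dx":0,"dy":0,"dz":0,"wx":0,"wy":0,"wz":0},{"hand":-1,"dx":0,"dy":0,"dz":0,"wx":0,"wy":0,"wz":0},{"hand":-1,"dx":0,"dy":0,"dz":0,"wx":0,"wy":0,"wz":0},{"hand":-1,"dx":0,"dy":0,"dz":0,"wx":0,"wy":0,"wz":0},{"hand":-1,"dx":0,"dy":0,"dz":0,"wx":0,"wy":0,"wz":0},{"hand":-1,"dx":0,"dy":0,"dz":0,"wx":0,"wy":0,"wz":0},{"hand":-1,"dx":0,"dy":0,"dz":0,"wx":0,"wy":0,"wz":0}]'
```

```text
time_s: 9.8
position: [0.477, -0.1232, 0.0014]
tcp_rot: [[-0.905, 0.425, -0.0], [0.425, 0.905, -0.0], [0.0, -0.0, -1.0]]
force: [-0.7, -0.0, -0.5]
opening: 0.453
```

```bash
python3 -m handwheel '[{"hand":-1,"dx":0,"dy":0,"dz":1,"wx":0,"wy":0,"wz":0},{"hand":-1,"dx":0,"dy":0,"dz":4,"wx":0,"wy":0,"wz":0},{"hand":-1,"dx":0,"dy":0,"dz":4,"wx":0,"wy":0,"wz":0},{"hand":-1,"dx":0.78,"dy":3.6,"dz":0,"wx":0,"wy":0,"wz":-0.0995},{"hand":-1,"dx":0.78,"dy":3.6,"dz":0,"wx":0,"wy":0,"wz":-0.0995},{"hand":-1,"dx":0.78,"dy":3.6,"dz":0,"wx":0,"wy":0,"wz":-0.0995},{"hand":-1,"dx":0.78,"dy":3.6,"dz":0,"wx":0,"wy":0,"wz":-0.0995},{"hand":-1,"dx":0.78,"dy":3.6,"dz":0,"wx":0,"wy":0,"wz":-0.0995},{"hand":-1,"dx":0.78,"dy":3.6,"dz":0,"wx":0,"wy":0,"wz":-0.0995}]' && python3 -m handwheel '[{"hand":-1,"dx":0.78,"dy":3.6,"dz":0,"wx":0,"wy":0,"wz":-0.0995},{"hand":-1,"dx":0.78,"dy":3.6,"dz":0,"wx":0,"wy":0,"wz":-0.0995},{"hand":-1,"dx":0.78,"dy":3.6,"dz":0,"wx":0,"wy":0,"wz":-0.0995},{"hand":-1,"dx":0.78,"dy":3.6,"dz":0,"wx":0,"wy":0,"wz":-0.0995},{"hand":-1,"dx":0,"dy":0,"dz":0,"wx":-0.0882,"wy":-0.0121,"wz":0},{"hand":-1,"dx":0,"dy":0,"dz":0,"wx":-0.0882,"wy":-0.0121,"wz":0},{"hand":-1,"dx":0,"dy":0,"dz":0,"wx":0,"wy":0,"wz":0},{"hand":-1,"dx":0,"dy":0,"dz":0,"wx":0,"wy":0,"wz":0},{"hand":-1,"dx":0,"dy":0,"dz":0,"wx":0,"wy":0,"wz":0}]'
python3 - <<'E'
from h import *
n='side'
p,d=vision.capture(n); cv2.imwrite(f"pics/{n}3.png",p[100:240,200:400,::-1].repeat(3,0).repeat(3,1))
E
```

```text
time_s: 10.7
position: [0.5238, 0.0944, 0.0922]
tcp_rot: [[-0.506, 0.862, 0.0], [0.862, 0.506, -0.0], [-0.0, 0.0, -1.0]]
force: [0.5, -1.7, -0.1]
opening: 0.457
time_s: 11.6
position: [0.5549, 0.236, 0.0917]
tcp_rot: [[-0.133, 0.991, 0.023], [0.975, 0.135, -0.175], [-0.176, -0.001, -0.984]]
force: [0.9, 0.1, -0.6]
opening: 0.452
```

View pics/side3.png

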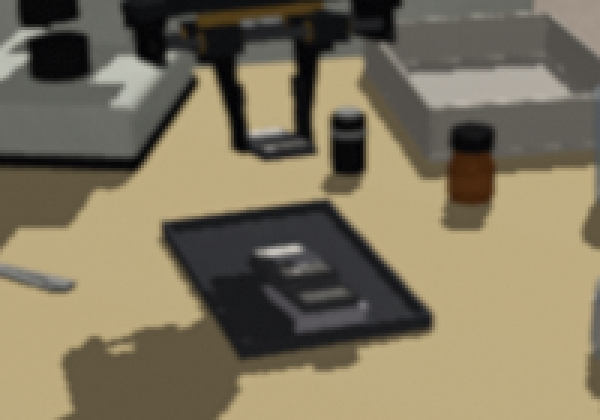

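The second case is held at crop (278,145), tilted correctly. I'm lowering it.

```bash
python3 -m handwheel '[{"hand":-1,"dx":0.05,"dy":0.1,"dz":-2.5,"wx":0,"wy":0,"wz":0},{"hand":-1,"dx":0,"dy":0,"dz":-2.5,"wx":0,"wy":0,"wz":0},{"hand":-1,"dx":0,"dy":0,"dz":-1.5,"wx":0,"wy":0,"wz":0},{"hand":-1,"dx":0,"dy":0,"dz":-0.5,"wx":0,"wy":0,"wz":0},{"hand":-1,"dx":0,"dy":0,"dz":-0.2,"wx":0,"wy":0,"wz":0},{"hand":-1,"dx":0,"dy":0,"dz":-0.2,"wx":0,"wy":0,"wz":0},{"hand":-1,"dx":0,"dy":0,"dz":0,"wx":0,"wy":0,"wz":0},{"hand":-1,"dx":0,"dy":0,"dz":0,"wx":0,"wy":0,"wz":0}]'
```

```text
time_s: 12.45
position: [0.5561, 0.2381, 0.0183]
tcp_rot: [[-0.134, 0.991, 0.025], [0.975, 0.137, -0.175], [-0.177, 0.001, -0.984]]
force: [-0.3, -0.1, -0.6]
opening: 0.455
```

```bash
python3 -m handwheel '[{"hand":-1,"dx":-0.05,"dy":-0.1,"dz":-0.2,"wx":0,"wy":0,"wz":0},{"hand":-1,"dx":0,"dy":0,"dz":-0.1,"wx":0,"wy":0,"wz":0},{"hand":-1,"dx":0,"dy":0,"dz":-0.06,"wx":0,"wy":0,"wz":0},{"hand":-1,"dx":0,"dy":0,"dz":0,"wx":0,"wy":0,"wz":0},{"hand":-1,"dx":0,"dy":0,"dz":0,"wx":0,"wy":0,"wz":0}]'
```

```text
time_s: 12.95
position: [0.555, 0.2369, 0.0138]
tcp_rot: [[-0.134, 0.991, 0.024], [0.975, 0.137, -0.175], [-0.177, -0.0, -0.984]]
force: [0.6, 0.5, 0.1]
opening: 0.452
```

```bash
python3 -m handwheel '[{"hand":0.0,"dx":0,"dy":0,"dz":0,"wx":0,"wy":0,"wz":0},{"hand":0.1,"dx":0,"dy":0,"dz":0,"wx":0,"wy":0,"wz":0},{"hand":0.4,"dx":0,"dy":0,"dz":0,"wx":0,"wy":0,"wz":0},{"hand":0.4,"dx":0,"dy":0,"dz":0,"wx":0,"wy":0,"wz":0},{"hand":0.4,"dx":0,"dy":0,"dz":0,"wx":0,"wy":0,"wz":0},{"hand":0.4,"dx":0,"dy":0,"dz":0,"wx":0,"wy":0,"wz":0}]'; python3 -m handwheel '[{"hand":0.4,"dx":0,"dy":0.1,"dz":1,"wx":0,"wy":0,"wz":0},{"hand":0.6,"dx":0,"dy":0,"dz":3,"wx":0,"wy":0,"wz":0},{"hand":1,"dx":0,"dy":0,"dz":4,"wx":0.0882,"wy":0.0121,"wz":0},{"hand":1,"dx":-1,"dy":-2,"dz":3,"wx":0.0882,"wy":0.0121,"wz":0},{"hand":1,"dx":-1.5,"dy":-4,"dz":1,"wx":0,"wy":0,"wz":0},{"hand":1,"dx":-1.5,"dy":-4,"dz":1,"wx":0,"wy":0,"wz":0},{"hand":1,"dx":-1.5,"dy":-4,"dz":1,"wx":0,"wy":0,"wz":0},{"hand":1,"dx":-1.5,"dy":-4,"dz":1,"wx":0,"wy":0,"wz":0},{"hand":1,"dx":-1.5,"dy":-4,"dz":1,"wx":0,"wy":0,"wz":0},{"hand":1,"dx":-1.5,"dy":-4,"dz":1,"wx":0,"wy":0,"wz":0}]' && python3 -m handwheel '[{"hand":1,"dx":0,"dy":-4,"dz":1,"wx":0,"wy":0,"wz":0},{"hand":1,"dx":0,"dy":-4,"dz":0,"wx":0,"wy":0,"wz":0},{"hand":1,"dx":0,"dy":-4,"dz":0,"wx":0,"wy":0,"wz":0},{"hand":1,"dx":0,"dy":-4,"dz":0,"wx":0,"wy":0,"wz":0},{"hand":1,"dx":0,"dy":0,"dz":0,"wx":0,"wy":0,"wz":0}]'
python3 - <<'E'
from h import *
for n in ('side','top'):
    p,d=vision.capture(n); np.savez(f"pics/{n}4.npz",p=p,d=d)
    b=(90,160,235,262) if n=='top' else (240,150,355,225)
    c=cv2.resize(p[b[1]:b[3],b[0]:b[2]],None,fx=5,fy=5,interpolation=cv2.INTER_CUBIC); cv2.imwrite(f'pics/crop_{n}4.png',c[:,:,::-1])
    if n=='top':
        L=sorted(labs(p,(105,190,217,235),195),key=lambda t:-t[1][0]); print([(a,c.round(1).tolist()) for a,c in L])
        z=[.0254,.0254,.0254,.0145]
        P=np.vstack([plane('top',[L[i][1]],z[i]) for i in range(min(4,len(L)))]); print((tray(P)*1000).round(1).tolist())
        print([deproj('top',[c.round()],[np.median(d[int(c[1])-2:int(c[1])+4,int(c[0])-2:int(c[0])+4])])[0,2].round(4) for a,c in L])
E
```

```text
time_s: 13.55
position: [0.555, 0.2368, 0.0139]
tcp_rot: [[-0.134, 0.991, 0.024], [0.975, 0.137, -0.175], [-0.177, -0.0, -0.984]]
force: [0.0, -0.5, 0.1]
opening: 0.693
time_s: 14.55
position: [0.4544, -0.0235, 0.185]
tcp_rot: [[-0.137, 0.991, 0.001], [0.991, 0.137, -0.0], [-0.001, 0.001, -1.0]]
force: [0.0, -0.3, -1.2]
opening: 1.002
time_s: 15.05
position: [0.4565, -0.1876, 0.1951]
tcp_rot: [[-0.132, 0.991, 0.004], [0.991, 0.132, -0.004], [-0.005, 0.004, -1.0]]
force: [1.1, 0.2, 0.3]
opening: 0.997
[(121, [204.7, 204.4]), (119, [180.6, 206.9]), (118, [157.1, 209.1]), (110, [126.8, 213.6])]
[[-86.5, -0.9], [-40.9, -1.1], [3.4, -1.7], [64.8, -1.8]]
[np.float64(0.026), np.float64(0.0264), np.float64(0.0268), np.float64(0.0151)]
```

View pics/crop_side4.png

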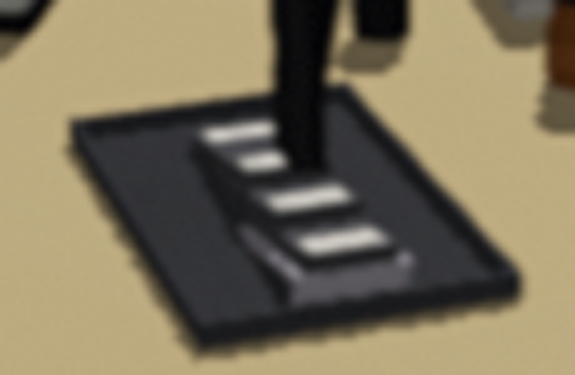

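View pics/crop_top4.png

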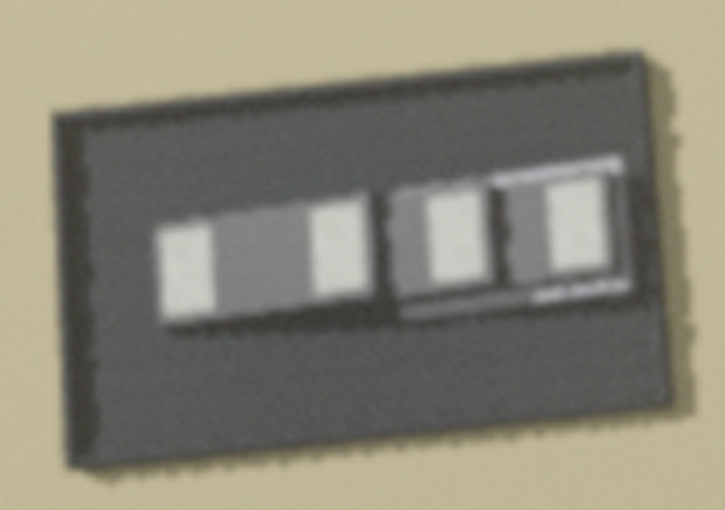

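The top crop shows an even, straight shingle. The upper labels are at crop (573,222), (454,234) and (335,245), and the lowest label is at (184,268). Everything is within limits and the gripper is clear, so I'm handing in.

```bash
python3 -c "
from rig import hand_in
print(hand_in())"
```

```text
the job is handed in; nothing more can be done
None
```

Both loose cases are in the tray as a shingled row below the first case, and the job was handed in at about 15 s on the robot clock. No verdict was reported, so the results below are my own last measurements.

I picked up case B first and laid it on the first case. Then I laid case A on B. Both went in tilted 10.2° and were released with almost no drop.

| Check (tray frame) | Case B | Case A | Required |
|---|---|---|---|
| Centre x, down the tray | about -11 mm | about +33 mm | B: -28.6 to 3.4 mm; A: 8.4 to 56.4 mm |
| Offset from the middle line | about 1–2 mm | about 1–2 mm | within 18 mm |
| Angle to the tray's direction | under 1° | under 1° | under 14° |
| Slant | about 10° | about 10–11° | 3.5–18° |

- **Spacing:** the two centres are about 44.5 mm apart, against a limit of 28–62 mm.
- **First case:** its high label reads at the same place as before, to within about 0.3 mm.
- **Gripper:** it was open and well clear of everything at hand-in.
- **Disagreements:**
  - Depth readings ran about 1–2 mm high throughout, including on the table. I put this down to camera calibration.
  - The first move command was refused because a row lacked some values, and nothing moved.
  - In the side view, part of the tray row was hidden by the gripper, so the final positions come from the top view.

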